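Clamp the jar in the bench shaker

ROBOT

A 6-joint arm with a two-finger parallel gripper is mounted at the origin on a cart in front of the work surface, level with it; the furniture and walls round the work are solid. World frame = base frame: x ahead of the robot, y to its left, z up, the work surface at z = 0. Lengths are in m, angles in rad, forces in N, time in s.
With the tool pointing down it reaches from about 0.25 to 0.725 m from the base axis. Payload 4 kg.
Tool frame: the origin (TCP) lies between the finger pads; the fingertips stand 17 mm ahead of it and the grasp point (between the pads) lies 2 mm behind it; z points along the fingers, y is the line along which they close (so a half turn about z gives the same grasp; the last joint's range is limited). The gripper opens to 85 mm and grips with 20 to 120 N. Pads are 22 mm wide; open, the fingers measure 114 mm over their backs; the gripper's body (76 mm by 85 mm) begins 54 mm behind the grasp point. The pads swing forward as they close: fully open they stand 13 mm farther back than shut.
Start: joints at [1.27, 0.241, 0.005, 1.335, 0, 1.571], TCP at [0.148, 0.478, 0.248] pointing down, gripper open.
Joint ranges: [-2.72, 2.72], [-1.05, 1.87], [-1.09, 1.28], [-1.99, 2.15], [-1.42, 1.44], [-3.14, 3.14]. Speed limits (rad/s): [2.79, 2.79, 3.14, 3.14, 3.14, 3.14].

INTERFACE

Orientations are given as a rotation vector (axis times angle).
In Python, from rig import arm, optics gives the robot as it stands.
- The arm moves only by the tool servo_tool, never from a script. Its argument "motion" is one flat list of numbers, 7 for each row, row after row: the shift along the tool's x, y, z in units of 0.3 m (1.0 is 0.3 m), then the turn, a rotation vector about the tool's x, y, z in units of 360 degrees (1.0 is 360 degrees), then the opening, from -1 (shut) to 1 (fully open). In form: [tx, ty, tz, rx, ry, rz, hand, tx, ty, tz, rx, ry, rz, hand, ...]. A call has 1 to 5 rows; each row shifts and turns the commanded pose from where the row before left it, along the tool's axes as they then stand; what a row does not reach is not made up. A row lasts 1/10 s, in which the tool goes at most 50 mm and 8.59 degrees, less where a joint would pass 70% of its speed; a pose out of reach is approached as far as the arm can. A call with a number of a shift or a turn outside -1 to 1 is refused whole. A call with a gripper value outside its range is refused whole. The fingers move at their own pace and stop on an object; "grip_force" is the grip in N (left out, the last holds). Time passes only in rows, so rows that do not move let the fingers close. It gives the time, the measured TCP pose, the force, the opening and the grip force at its end, in the units of the state.
- arm.state(): the state, without advancing time (a new reading comes with each control period).
- optics.capture(name): name is "scene" or "top" or "wrist"; returns a dict with "image" (400x640x3 uint8, red, green, blue), "mtx" (3x3 intrinsics, pixels), "R" (3x3) and "t" (3): a world point X has camera coordinates R X + t; the wrist camera has in their place "hand_eye" (4x4, takes a point from camera to tool coordinates, whose origin is the TCP and whose axes are the flange's). Camera axes: x right, y down, z forward; pixel columns grow to the right and rows downward; lengths in m; the calibration is good to about 2 mm. A picture is of the moment at which its call begins: read the wrist's pose just before it. There is no depth.
- arm.job_done(): hands the job in; it is judged then, once.
The state is a dict: "t": time; "q": joint angles; "joint_vel": joint speeds; "joint_efforts": joint torques, N m; "position": TCP position; "eef_rot": TCP orientation; "ft_force": force on the tool from outside, world axes, zero at the start; "torque": the same for the moment, N m; "gripper_width": opening from 0.0 (shut) to 1.0 (fully open); "finger_force": force on a finger pad.
Only numpy, scipy, OpenCV 4.12 (cv2) and the standard library are available. Lean on these libraries where they do the work, as an engineer would, in place of code of your own. Each camera call takes 0.05 s, during which the arm holds its last target. There are 200 camera calls.

TASK

The white jar with the black cap stands in the cup of the little bench shaker, ready to be mixed. Clamp it: push the open steel strap over until its pad rests on the jar's cap, then push the cam lever over and all the way down so that it locks the strap on the jar. Leave the jar itself standing in its cup without handling it, and do not disturb the things standing round the shaker.

Things in the scene. Friction and masses are not known exactly. Their poses are not given: they have to be found in the camera images.
- shaker: Low white jar shaker, fixed. Origin: centre of its underside on the bench; x from its front panel (knob, switch) to its back, z up. Housing 150 (x) x 220 (y) x 42 mm; platform 58 mm high; in its middle a black cup 68 mm across, 14 mm high. Strap's hinge post at y = +64 mm (43 x 18 mm, 148 mm high), lever post at y = -70 mm (32 x 27 mm, its cheeks 162 mm high).
- strap (a joint): Hinge angle (rad) of the clamp strap, a flat steel bar. 0: level over the jar, tip at the lever post (reached only when the cam presses it down); about 0.07: pad just resting on the cap; 1.57: upright; more: leaning outward, away from the jar (stop 2.15). Starts at 1.75 to 2.05. Stiff: stays at any angle, 1 to 3 N at 85 mm from the hinge swings it.
- lever (a joint): Pivot angle (rad) of the cam lever. 0 (stop): down, level over the strap, pointing to the strap's hinge; 1.57: upright; more: leaning outward, away from the jar (stop 2.1). Starts at 1.85 to 2.05; must be up for the strap to pass. Friction holds it anywhere. A lobe at its pivot presses the strap's tip down over the last 0.7 rad. 2 to 5 N at the grip moves it.
- strap_hinge (a point): Middle of the strap's hinge axis, which runs along the shaker's x, at its y = +64 mm, 140 mm above the bench; frame turns with the strap (-y along the strap to its tip, z out of its outer face). The strap is 22 mm wide, 5 mm thick and reaches 129 mm from this axis.
- strap_tip (a point): Middle of the strap's free end, on the outer face (the upper face when it lies over the jar).
- lever_pivot (a point): Middle of the lever's pivot axis, which runs along the shaker's x, at its y = -74 mm, 153 mm above the bench; frame turns with the lever (y along the lever, z out of its outer face). Steel arm, then a black plastic grip 22 mm wide, 11 mm thick, 31 to 67 mm from the pivot; its outer face lies 7.5 mm out from the axis.
- lever_tip (a point): Point on the outer face of the lever's grip (the upper face when down), 60 mm along the lever from the pivot.
- jar_seat (a point): Centre of the cup's floor, on the platform, 58 mm above the bench.
- pad: Round black spring pad, 26 mm across, on the underside of the strap 64 mm from its hinge axis; origin at the centre of its pressing face. It gives 6 mm; with the clamp locked it presses on the cap with about 12 N.
- jar: White plastic screw jar with black cap, 54 mm across, 71 mm high, standing loose in the cup. Origin: centre of its underside, z up.
- jar_red: Smaller white jar with red cap, 44 mm across, 59 mm high, standing on the bench beside the shaker; origin: centre of its underside.
- stopwatch: Black stopwatch lying on the bench left of the shaker, 73 x 62 x 18 mm; origin: centre of its underside.
- dropper: Clear dropper bottle with red bulb, 36 mm across, 97 mm high, on the bench beside the shaker; origin: centre of its underside.
Not all that is in view belongs to the job. Leave any green or yellow look-alike of the jar alone.

How it is judged:
On the way:
1. the strap lies over the jar, its pad on the cap, while the lever is still up (value of joint strap below 0.12 rad and value of joint lever above 0.8 rad), for 0.2 s.
At the end, for the whole second after the job is handed in: The lever is down (within 0.10 rad of its stop), the strap is level (below 0.03 rad) and its pad presses on the cap of the jar with more than 5 N; the jar stands upright (within 0.08 rad) and at rest in the cup, within 6 mm of its centre and 5 mm of its floor (value of joint lever below 0.1 rad and value of joint strap below 0.03 rad and contact force between pad and jar above 5 N and horizontal distance between jar and jar_seat below 0.006 m and z of jar in the frame of shaker below 0.063 m and angle between jar's own z axis and vertical below 0.08 rad and linear speed of jar below 0.02 m/s); the robot touches nothing.
It fails at once if the jar is lifted more than 12 mm off the floor of its cup (z of jar in the frame of shaker above 0.07 m).
It fails at once if the robot handles the jar (more than 3 N on it) (contact force between any of the arm, the fingers and jar above 3 N).
It fails at once if a thing beside the shaker is moved more than 25 mm, lifted or not (distance of any of jar_red, stopwatch, dropper from where it was at the start of the episode above 0.025 m).
It fails at once if a bottle or jar beside the shaker is tipped (angle between any of jar_red, dropper's own z axis and vertical above 0.4 rad).
It also fails if it takes over 48 s, if anything falls off the work surface, if the arm or the gripper's body presses on something with over 40 N, if the wrist force passes 120 N, or if a joint passes its speed limit or range.

## Working session

There is one attempt and no reset: what is moved stays moved. The work goes in short steps, Python scripts to look and compute and a tool call to move; the robot and the scene stay as the last step left them, time stands still between calls to the robot, and variables do not carry over. Pictures are saved under pics/ and viewed, at most 10 in all, crops included, and the job is handed in when it is done.

Besides the shell and the picture viewer there is one more tool, called after ">>>" by a JSON object that holds its "api" and its "payload". servo_tool: Moves the arm, as the interface text tells. Its arguments: {"type":"object","properties":{"motion":{"type":"array","items":{"type":"number"}},"grip_force":{"type":"number"}},"required":["motion"]}

```bash
mkdir -p pics; ls; python3 - <<'E'
from rig import arm, optics
import cv2,pickle
s=arm.state();print(s)
d={}
for n in("scene","top"):
    c=optics.capture(n);d[n]=c;cv2.imwrite(f"pics/{n}0.png",c["image"][:,:,::-1]);print(n,c["mtx"].tolist(),c["R"].tolist(),c["t"].tolist())
pickle.dump(d,open("d0.pkl","wb"))
E
```

```text
pics
{'t': 0.0, 'q': array([ 1.27000735e+00,  2.41421066e-01,  3.71235467e-03,  1.33516423e+00,
       -3.30679614e-05,  1.57078086e+00]), 'joint_vel': array([ 0.00095645,  0.0008383 ,  0.00067427,  0.00245112, -0.00082958,
        0.0032397 ]), 'joint_efforts': array([ 1.98110887e-03, -3.72314429e+01,  2.52410173e+01,  1.70143746e-02,
        1.15492448e-04,  1.43435408e-06]), 'position': array([0.1479716 , 0.47698658, 0.24740433]), 'eef_rot': array([-0.47063306, -3.1058572 ,  0.00323262]), 'ft_force': array([-0.18978412,  0.43944398,  0.2225616 ]), 'torque': array([-0.02048793, -0.04329145, -0.00262012]), 'finger_force': 0.0, 'gripper_width': 0.999523732184951}
scene [[399.28039836836575, 0.0, 316.90268992393516], [0.0, 399.28039836836575, 202.08961058828618], [0.0, 0.0, 1.0]] [[0.7194038651168576, -0.6944185184999913, 0.01552417531475574], [-0.47356062155373113, -0.5067046813094488, -0.7204100940802632], [0.508132282549111, 0.5109141680393756, -0.6933745714460998]] [-0.30977160883959426, 0.4214828380282133, 0.5991170645929927]
top [[388.7791483898745, 0.0, 321.9995042526443], [0.0, 388.7791483898745, 193.49966461693828], [0.0, 0.0, 1.0]] [[-0.07899398582229099, -0.9968750838133567, 0.00013219690037528594], [-0.975966064357537, 0.07731010214039832, -0.20374834804115804], [0.20310143137449171, -0.016223913805057943, -0.9790232853178104]] [0.17441957253857845, 0.5711299919063849, 0.8895324274906621]
```

View pics/scene0.png

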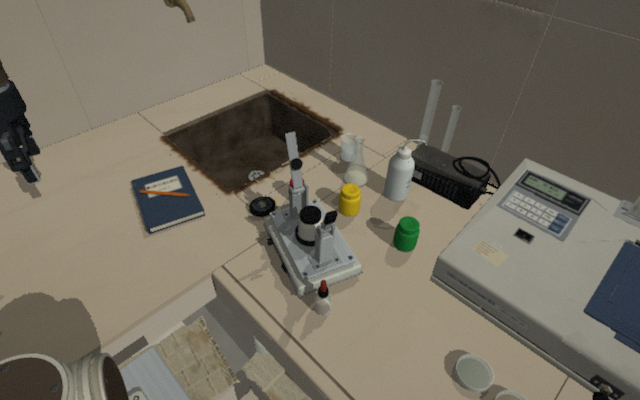

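View pics/top0.png

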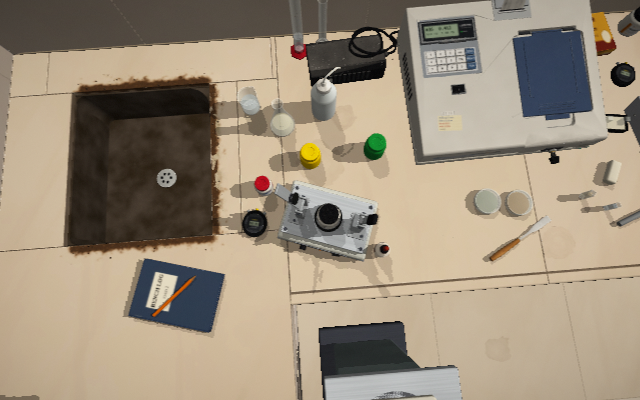

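The shaker is at about top (328,217) and scene (312,245). The strap leans left at top (280,190), the lever is at top (372,218), the red jar at (263,184), the stopwatch at (255,223) and the dropper at (383,250). The jar look-alikes are yellow at (310,155) and green at (375,146). The black-capped jar in the cup at (328,216) is the one meant. I'll confirm that in an enlarged crop.

```bash
python3 - <<'E'
import cv2,numpy as np
a=cv2.imread("pics/top0.png")[165:275,235:405];b=cv2.imread("pics/scene0.png")[120:320,235:375]
a=cv2.resize(a,None,fx=4.6,fy=4.6,interpolation=cv2.INTER_CUBIC);b=cv2.resize(b,None,fx=3,fy=3,interpolation=cv2.INTER_CUBIC)
cv2.imwrite("pics/ta.png",a);cv2.imwrite("pics/sb.png",b)
E
```

```text
(no output)
```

View pics/ta.png

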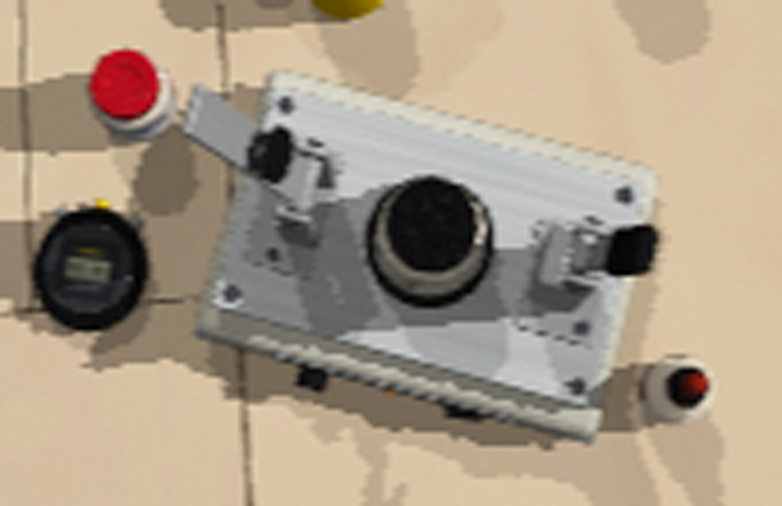

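View pics/sb.png

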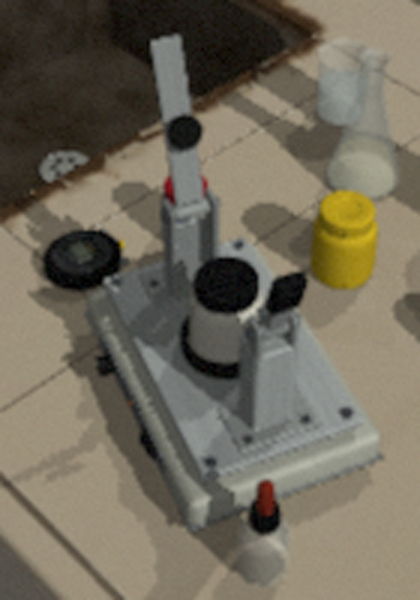

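```bash
cat > geo.py <<'E'
import numpy as np,pickle,cv2
d=pickle.load(open("d0.pkl","rb"))
def ray(n,u,v):
    c=d[n];r=c["R"].T@np.linalg.solve(c["mtx"],[u,v,1]);return -c["R"].T@c["t"],r/np.linalg.norm(r)
def plane(n,uv,z):
    o,r=ray(n,*uv);return o+r*(z-o[2])/r[2]
def tri(p,q):
    o,r=ray("top",*p);o2,r2=ray("scene",*q)
    s=np.linalg.lstsq(np.c_[r,-r2],o2-o,rcond=None)[0];a=o+r*s[0];b=o2+r2*s[1];return (a+b)/2,np.linalg.norm(a-b)
T=lambda x,y:(235+(x+.5)/4.6-.5,165+(y+.5)/4.6-.5)
S=lambda x,y:(235+(x+.5)/3-.5,120+(y+.5)/3-.5)
E
python3 - <<'E'
from geo import *
np.set_printoptions(precision=4,suppress=True)
bt=np.array([plane("top",T(*p),.059) for p in[(286,104),(624,194),(232,292),(576,385)]])
bs=np.array([plane("scene",S(*p),.059) for p in[(238,245),(346,412),(113,284),(210,463)]])
for b in(bt,bs):
    m=b.mean(0);yv=(b[0]-b[1]+b[2]-b[3])[:2]; xv=(b[0]-b[2]+b[1]-b[3])[:2]
    print("centre",m,"yaw",np.arctan2(-yv[0],yv[1]),np.arctan2(xv[1],xv[0]),np.linalg.norm(yv)/2,np.linalg.norm(xv)/2)
m=(bt.mean(0)+bs.mean(0))/2
print("cap",tri(T(432,211),S(227,284)),plane("top",T(432,211),.129),plane("scene",S(227,284),.129))
print("strap tip",tri(T(194,110),S(167,40)),"padtop",tri(T(270,155),S(184,133)))
print("lever tip",tri(T(640,248),S(290,285)))
print("red",plane("top",T(125,85),.059),"drop",plane("top",T(690,385),.09),"watch",plane("top",T(90,270),.018))
E
```

```text
centre [0.5236 0.1194 0.059 ] yaw -0.3435259320764162 -0.34283926598561126 0.18475795291396413 0.10361409354578693
centre [0.5213 0.1189 0.059 ] yaw -0.3338864916546377 -0.32851288704603615 0.18484375782161194 0.10546881505367187
cap (array([0.5281, 0.1198, 0.1185]), np.float64(0.00564719390626051)) [0.5288 0.1185 0.129 ] [0.5184 0.1136 0.129 ]
strap tip (array([0.5585, 0.2172, 0.2603]), np.float64(0.0014409611069071482)) padtop (array([0.5487, 0.1906, 0.2009]), np.float64(0.0010454368956942712))
lever tip (array([0.4924, 0.0311, 0.2079]), np.float64(6.093419502863357e-05))
red [0.6207 0.2739 0.059 ] drop [ 0.4375 -0.0035  0.09  ] watch [0.5289 0.3036 0.018 ]
```

>>> {"api": "servo_tool", "payload": {"motion": [-0.1,0,0,0,0,0.006,-1,-0.13,0,0,0,0,0,-1,-0.13,0,0,0,0,0,-1,-0.13,-0.02,0,0,0,0,-1,-0.13,-0.03,0,0,0,0,-1]}}

```text
t: 0.6
position: [0.3201, 0.402, 0.2477]
eef_rot: [-0.528, -3.096, 0.001]
ft_force: [0.4, 0.8, -0.2]
gripper_width: 0.147
finger_force: 0.0
```

>>> {"api": "servo_tool", "payload": {"motion": [-0.13,-0.02,0,0,0,0,-1,-0.13,-0.02,0,0,0,0,-1,-0.13,-0.02,0,0,0,0,-1,-0.13,-0.02,0,0,0,0,-1,-0.1,0,0,0,0,0,-1]}}

```text
t: 1.1
position: [0.488, 0.3164, 0.2477]
eef_rot: [-0.532, -3.096, 0.002]
ft_force: [0.2, 0.9, 0.8]
gripper_width: 0.001
finger_force: 0.0
```

```bash
cat > w.py <<'E'
from rig import arm,optics
import numpy as np,sys
from scipy.spatial.transform import Rotation as Ro
np.set_printoptions(precision=4,suppress=True)
C=np.array([.5225,.119,0]);yw=-.338
A=Ro.from_euler('z',yw).as_matrix()
def st():
    s=arm.state();R=Ro.from_rotvec(s["eef_rot"]).as_matrix()
    print("t",round(s["t"],2),"TCP shaker",A.T@(s["position"]-C),"\ntool in shaker\n",A.T@R,"\nF",A.T@s["ft_force"],"w",s["gripper_width"]);return s
if __name__=="__main__":st()
E
python3 w.py
```

```text
t 1.1 TCP shaker [-0.098   0.1748  0.2477] 
tool in shaker
 [[-1.      0.0024 -0.0004]
 [ 0.0024  1.     -0.0012]
 [ 0.0004 -0.0012 -1.    ]] 
F [-0.0906  0.8974  0.7885] w 0.0005751966108889955
```

>>> {"api": "servo_tool", "payload": {"motion": [-0.11,-0.02,0,0,0,0,-1,-0.11,-0.02,0,0,0,0,-1,-0.1,-0.02,0,0,0,0,-1,0,-0.02,0,0,0,0,-1,0,0,0,0,0,0,-1]}}

```text
t: 1.6
position: [0.5688, 0.2626, 0.2473]
eef_rot: [-0.532, -3.094, 0.002]
ft_force: [-0.9, -0.4, 0.5]
gripper_width: -0.0
finger_force: 0.0
```

```bash
python3 - <<'E'
from w import *
import cv2
st()
a=optics.capture("top")["image"][150:290,220:420];b=optics.capture("scene")["image"][80:320,200:400]
cv2.imwrite("pics/m1.png",np.hstack([cv2.resize(a,(500,350)),cv2.resize(b,(292,350))])[:,:,::-1])
E
```

```text
t 1.6 TCP shaker [-0.004   0.1509  0.2473] 
tool in shaker
 [[-1.      0.0024 -0.0019]
 [ 0.0024  1.     -0.0015]
 [ 0.0019 -0.0015 -1.    ]] 
F [-0.7247 -0.6672  0.475 ] w -0.000227217790211928
```

View pics/m1.png

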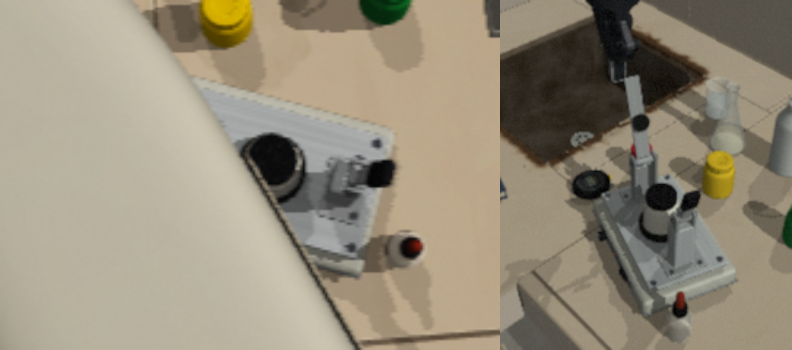

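The fingers stand behind the strap tip, clear of everything, and the lever is up. Now I'll sweep the strap over along its arc.

>>> {"api": "servo_tool", "payload": {"motion": [-0.01,-0.06,0,0,0,0,-1,0,-0.06,0,0,0,0,-1,0,-0.06,0,0,0,0,-1,0,-0.06,0,0,0,0,-1,0,-0.05,-0.01,0,0,0,-1]}}

```text
t: 2.2
position: [0.5416, 0.1812, 0.2515]
eef_rot: [-0.526, -3.097, -0.001]
ft_force: [0.2, 0.4, -0.4]
gripper_width: 0.003
finger_force: 0.4
```

>>> {"api": "servo_tool", "payload": {"motion": [0,-0.06,0.01,0,0,0,-1,0,-0.06,0.025,0,0,0,-1,0,-0.05,0.04,0,0,0,-1,0,-0.02,0.02,0,0,0,-1,0,0,0,0,0,0,-1]}}

```text
t: 2.7
position: [0.5229, 0.1267, 0.2223]
eef_rot: [-0.529, -3.095, 0.001]
ft_force: [-0.2, 0.0, 0.2]
gripper_width: 0.001
finger_force: 0.0
```

```bash
python3 - <<'E'
from w import *
import cv2
st()
a=optics.capture("wrist")["image"];b=optics.capture("scene")["image"][80:320,200:400]
cv2.imwrite("pics/m2.png",np.hstack([cv2.resize(a,(480,300)),cv2.resize(b,(300,300))])[:,:,::-1])
E
```

```text
t 2.7 TCP shaker [-0.0021  0.0074  0.2223] 
tool in shaker
 [[-1.      0.0007 -0.0015]
 [ 0.0007  1.     -0.0008]
 [ 0.0015 -0.0008 -1.    ]] 
F [-0.1729 -0.027   0.161 ] w 0.0005487377763079425
```

View pics/m2.png

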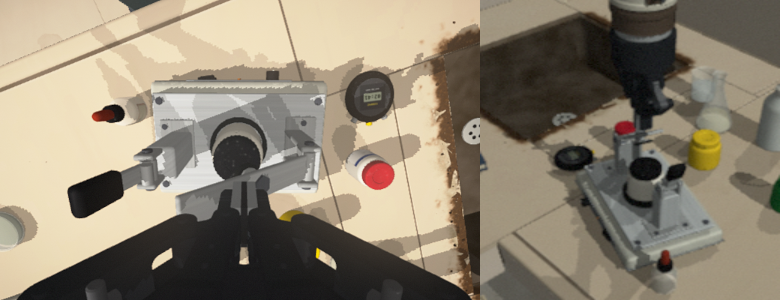

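The strap is following and is now around 0.7 rad, with the pad above the cap. Continuing down.

>>> {"api": "servo_tool", "payload": {"motion": [0,-0.03,0.03,0,0,0,-1,0,-0.025,0.04,0,0,0,-1,0,-0.02,0.04,0,0,0,-1,0,-0.01,0.04,0,0,0,-1,0,0,0.01,0,0,0,-1]}}

```text
t: 3.3
position: [0.5152, 0.1033, 0.174]
eef_rot: [-0.528, -3.095, 0.001]
ft_force: [-0.8, -0.3, 0.4]
gripper_width: -0.0
finger_force: 0.1
```

>>> {"api": "servo_tool", "payload": {"motion": [0,0,0.01,0,0,0,-1,0,0,0.005,0,0,0,-1,0,0,0,0,0,0,-1]}}

```text
t: 3.6
position: [0.5159, 0.1033, 0.1706]
eef_rot: [0.528, 3.096, 0.001]
ft_force: [0.1, 0.1, 1.6]
gripper_width: 0.001
finger_force: 0.0
```

```bash
python3 w.py
```

```text
t 3.6 TCP shaker [-0.001  -0.0169  0.1706] 
tool in shaker
 [[-1.     -0.      0.0006]
 [-0.      1.      0.0004]
 [-0.0006  0.0004 -1.    ]] 
F [0.0325 0.0805 1.5807] w 0.0005116110536899306
```

>>> {"api": "servo_tool", "payload": {"motion": [0,0,0.006,0,0,0,-1,0,0,0.006,0,0,0,-1,0,0,0,0,0,0,-1]}}

```text
t: 3.9
position: [0.5155, 0.1029, 0.1666]
eef_rot: [-0.529, -3.097, -0.0]
ft_force: [0.4, -0.6, -0.0]
gripper_width: 0.002
finger_force: 0.0
```

>>> {"api": "servo_tool", "payload": {"motion": [0,0,0.004,0,0,0,-1,0,0,0,0,0,0,-1,0,0,0,0,0,0,-1]}}

```text
t: 4.2
position: [0.5156, 0.1029, 0.1658]
eef_rot: [0.529, 3.096, 0.0]
ft_force: [-1.7, -0.2, 3.4]
gripper_width: 0.003
finger_force: 1.3
```

>>> {"api": "servo_tool", "payload": {"motion": [0,0,0.004,0,0,0,-1,0,0,0,0,0,0,-1,0,0,0,0,0,0,-1]}}

```text
t: 4.5
position: [0.5155, 0.1028, 0.1645]
eef_rot: [0.529, 3.096, -0.0]
ft_force: [-1.7, -0.3, 4.2]
gripper_width: -0.002
finger_force: 2.4
```

>>> {"api": "servo_tool", "payload": {"motion": [0,0,0.004,0,0,0,-1,0,0,0,0,0,0,-1,0,0,0,0,0,0,-1]}}

```text
t: 4.8
position: [0.5155, 0.1027, 0.1632]
eef_rot: [0.529, 3.097, -0.001]
ft_force: [-1.4, -0.8, 4.9]
gripper_width: -0.0
finger_force: 2.5
```

Force now rises with depth, so the pad is resting on the cap. Next I retract, go over the raised lever and down behind it.

>>> {"api": "servo_tool", "payload": {"motion": [0,0,-0.05,0,0,0,-1,0,0,-0.12,0,0,0,-1,0,0,-0.12,0,0,0,-1,0,0,-0.05,0,0,0,-1,0,-0.05,0,0,0,0,-1]}}

```text
t: 5.3
position: [0.5125, 0.0898, 0.2671]
eef_rot: [0.525, 3.092, 0.004]
ft_force: [0.6, 0.2, -0.1]
gripper_width: -0.001
finger_force: 0.0
```

>>> {"api": "servo_tool", "payload": {"motion": [0,-0.1,0,0,0,0,-1,0,-0.1,0,0,0,0,-1,0,-0.1,0,0,0,0,-1,0,-0.1,0,0,0,0,-1,0,0,0,0,0,0,-1]}}

```text
t: 5.8
position: [0.4683, -0.0276, 0.2632]
eef_rot: [-0.536, -3.092, 0.002]
ft_force: [-0.0, 0.3, 0.4]
gripper_width: 0.002
finger_force: 0.0
```

```bash
python3 - <<'E'
from w import *
import cv2
st()
a=optics.capture("wrist")["image"];b=optics.capture("scene")["image"][140:300,230:390]
cv2.imwrite("pics/m3.png",np.hstack([cv2.resize(a,(400,400)),cv2.resize(b,(400,400))])[:,:,::-1])
E
```

```text
t 5.8 TCP shaker [-0.0026 -0.1562  0.2632] 
tool in shaker
 [[-1.      0.0052 -0.0034]
 [ 0.0053  1.     -0.0021]
 [ 0.0034 -0.0021 -1.    ]] 
F [-0.1402  0.2844  0.368 ] w 0.002113438055517893
```

View pics/m3.png

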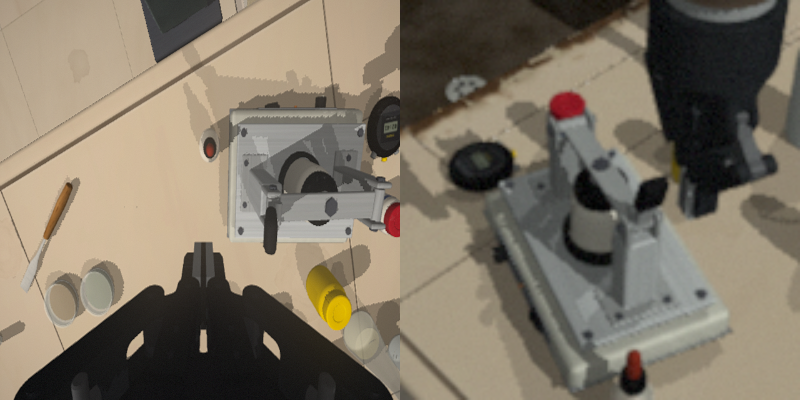

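The strap lies over the cap with its tip at the lever post, and the lever is still up. Going down behind the lever and pushing it over.

>>> {"api": "servo_tool", "payload": {"motion": [0,0,0.07,0,0,0,-1,0,0,0.07,0,0,0,-1,0,0.05,0,0,0,0,-1,0,0.05,-0.005,0,0,0,-1,0,0.05,-0.005,0,0,0,-1]}}

```text
t: 6.4
position: [0.4859, 0.019, 0.2261]
eef_rot: [-0.528, -3.097, 0.002]
ft_force: [-3.3, -4.6, 9.9]
gripper_width: -0.004
finger_force: 4.3
```

>>> {"api": "servo_tool", "payload": {"motion": [0,0.05,-0.005,0,0,0,-1,0,0.04,0.003,0,0,0,-1,0,0.04,0.01,0,0,0,-1,0,0.02,0.01,0,0,0,-1,0,0,0,0,0,0,-1]}}

```text
t: 6.9
position: [0.5005, 0.0615, 0.2198]
eef_rot: [-0.526, -3.096, -0.0]
ft_force: [-0.0, -0.8, -0.2]
gripper_width: -0.0
finger_force: 0.0
```

```bash
python3 w.py
```

```text
t 6.9 TCP shaker [-0.0017 -0.0615  0.2198] 
tool in shaker
 [[-1.     -0.0011 -0.0014]
 [-0.0011  1.     -0.0001]
 [ 0.0014 -0.0001 -1.    ]] 
F [ 0.2441 -0.7633 -0.1863] w -9.116774430970593e-05
```

>>> {"api": "servo_tool", "payload": {"motion": [0,0.026,0.021,0,0,0,-1,0,0.026,0.022,0,0,0,-1,0,0.015,0.023,0,0,0,-1,0,0.015,0.023,0,0,0,-1,0,0,0,0,0,0,-1]}}

```text
t: 7.4
position: [0.5085, 0.0841, 0.1927]
eef_rot: [-0.528, -3.095, 0.001]
ft_force: [0.1, 0.0, 0.1]
gripper_width: 0.002
finger_force: 0.0
```

>>> {"api": "servo_tool", "payload": {"motion": [0,0.012,0.018,0,0,0,-1,0,0.012,0.018,0,0,0,-1,0,0,0.012,0,0,0,-1,0,0,0,0,0,0,-1]}}

```text
t: 7.8
position: [0.5109, 0.0907, 0.1788]
eef_rot: [-0.529, -3.096, -0.001]
ft_force: [-0.3, 0.8, -0.9]
gripper_width: -0.004
finger_force: 0.0
```

```bash
python3 w.py
```

```text
t 7.8 TCP shaker [-0.0015 -0.0305  0.1788] 
tool in shaker
 [[-1.      0.0004 -0.0012]
 [ 0.0004  1.      0.0003]
 [ 0.0012  0.0003 -1.    ]] 
F [-0.5799  0.6568 -0.9385] w -0.003939357605326595
```

>>> {"api": "servo_tool", "payload": {"motion": [0,0,0.006,0,0,0,-1,0,0,0.004,0,0,0,-1,0,0,0,0,0,0,-1]}}

```text
t: 8.1
position: [0.5112, 0.0909, 0.1776]
eef_rot: [0.529, 3.096, 0.002]
ft_force: [-2.2, 0.5, 6.5]
gripper_width: 0.004
finger_force: 3.3
```

>>> {"api": "servo_tool", "payload": {"motion": [0,0,0.006,0,0,0,-1,0,0,0,0,0,0,-1,0,0,0,0,0,0,-1]}}

```text
t: 8.4
position: [0.5113, 0.0909, 0.1775]
eef_rot: [0.528, 3.095, 0.003]
ft_force: [-5.7, 0.0, 16.0]
gripper_width: 0.001
finger_force: 7.6
```

There is a hard stop at exactly the predicted level-lever height. Retracting to check.

>>> {"api": "servo_tool", "payload": {"motion": [0,0,-0.05,0,0,0,-1,0,0,-0.12,0,0,0,-1,0,0,-0.12,0,0,0,-1,0.1,0,-0.05,0,0,0,-1,0.13,0,0,0,0,0,-1]}}

```text
t: 8.9
position: [0.448, 0.1139, 0.2792]
eef_rot: [0.531, 3.091, 0.005]
ft_force: [-0.0, 1.0, 0.8]
gripper_width: 0.005
finger_force: 0.0
```

>>> {"api": "servo_tool", "payload": {"motion": [0.13,0,0,0,0,0,-1,0.13,0,0,0,0,0,-1,0,0,0,0,0,0,-1]}}

```text
t: 9.2
position: [0.3686, 0.1399, 0.2768]
eef_rot: [-0.524, -3.096, -0.0]
ft_force: [-0.2, -0.4, 0.6]
gripper_width: -0.001
finger_force: 0.0
```

```bash
python3 - <<'E'
from w import *
import cv2
st()
a=optics.capture("wrist")["image"];b=optics.capture("scene")["image"][160:280,240:360]
cv2.imwrite("pics/m4.png",np.hstack([cv2.resize(a,(400,400)),cv2.resize(b,(400,400))])[:,:,::-1])
E
```

```text
t 9.2 TCP shaker [-0.1521 -0.0313  0.2768] 
tool in shaker
 [[-1.     -0.0029 -0.002 ]
 [-0.0029  1.     -0.0002]
 [ 0.002  -0.0002 -1.    ]] 
F [-0.0878 -0.4628  0.6188] w -0.0005904998918836563
```

View pics/m4.png

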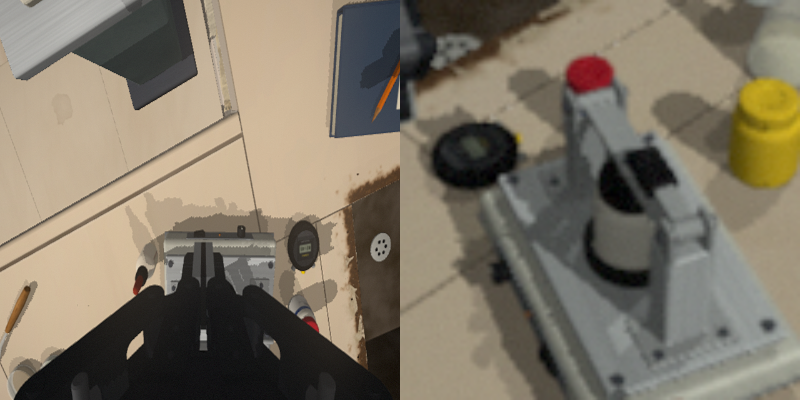

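The lever lies flat over the strap (right half, about 650,165). The jar stands upright under the pad, its neighbours haven't moved, and the arm is clear.

```bash
python3 -c "
from rig import arm
print(arm.job_done())"
```

```text
the job is handed in; nothing more can be done
None
```

I clamped the jar: the strap is down on its cap, the lever is pushed down to its stop, and I handed the job in at about 9 s; no verdict came back, and I couldn't measure the pad force directly.

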